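# Strip a gear stack from a shaft and sort its parts

### The arm

A 6-joint arm with a two-finger parallel gripper is mounted at the origin on the work surface. World frame = base frame: x ahead of the robot, y to its left, z up, the work surface at z = 0. Lengths are in m, angles in rad, forces in N, time in s.
With the tool pointing down it reaches from about 0.325 to 0.775 m from the base axis. Payload 5.5 kg.
Tool frame: the origin (TCP) lies midway between the tips of the shut fingers; the grasp point (between the pads) lies 19 mm behind it; z points along the fingers, y is the direction in which the jaws open and shut (so a half turn about z gives the same grasp; the last joint's range is limited). The gripper opens to 85 mm and grips with 20 to 120 N. Pads are 22 mm wide; open, the fingers measure 114 mm over their backs; the gripper's body (76 mm by 85 mm) begins 54 mm behind the grasp point. The pads swing forward as they close: fully open they stand 13 mm farther back than shut.
Start: joints at [-1.311, 0.091, 1.231, -0, 1.82, -0.057], TCP at [0.187, -0.57, 0.205] pointing down, gripper open.
Joint ranges: [-2.87, 2.87], [-0.86, 2.18], [0.17, 2.46], [-1.51, 4.65], [0.06, 2.69], [-2.65, 2.65]. Speed limits (rad/s): [2.57, 2.57, 3.01, 3.14, 3.14, 3.14].

### API

Orientations are given as a unit quaternion [w, x, y, z].
In Python, from cell import env, hand, planner, read_camera, camera_info, job gives the robot as it stands. Calls block until the motion is done:
- env.movep(position, orientation): joint-space move of the TCP to a pose.
- env.line_to(position, frame=None, vel=0.15, contact_N=None): straight line of the TCP; frame=None keeps the orientation; vel is the mean speed in m/s. With contact_N (N) it stops when the force on the tool has changed by that much, and returns True; else False.
- env.goto_joints(angles): joint-space move.
- hand.gripper_to(opening, f_grip=None): finger opening in m; f_grip is the grip in N (None keeps the last); returns when the fingers have stopped.
- env.dwell(seconds).
- planner.ik(position, orientation): joint angles nearest the present ones, or None.
- env.get_state(): the state.
- read_camera(name): name is "scene" or "top"; returns (picture, depth): 400x640x3 uint8, red, green, blue; 400x640 float32, m along the optical axis (not along the pixel's ray), 0 where there is no reading.
- camera_info(name): a dict with "vfov" (degrees; the focal length in pixels is half the picture's height over the tangent of half this angle, whatever the lens; pixels are square), "cx", "cy" (the principal point, pixels), "camera_from_world" (4x4, takes a point from world to camera coordinates). Camera axes: x right, y down, z forward; pixel columns grow to the right and rows downward; lengths in m; the calibration is good to about 2 mm. A picture is of the moment at which its call begins. camera_info takes no time and is no camera call.
A pose or a line that the arm cannot do raises env.IKError and nothing moves.
- job.job_done(): hands the job in, once; it reports no verdict.
The state is a dict: "t": time; "joints": joint angles; "dq": joint speeds; "joint_torque": joint torques, N m; "tcp_pos": TCP position; "ee_rot": TCP orientation; "force": force on the tool from outside, world axes, zero at the start; "torque": the same for the moment, N m; "grip_width": finger opening in m.
Only numpy, scipy, OpenCV 4.12 (cv2) and the standard library are available. Lean on these libraries where they do the work, as an engineer would, in place of code of your own. Each camera call takes 0.05 s, during which the arm holds its last target. There are 200 camera calls.

### The job

Strip the stack off the upright shaft in the small vise, one part at a time from the top down: the plain spacer collar goes into the round steel dish, the ball bearing into the open carton, the small gear into the wire basket and the big gear onto the middle of the stone inspection plate. Set each part down gently so that it lies flat, without dropping it, and let go. Leave the fuzzy drain plug standing where it is.

Things in the scene. Friction and masses are not known exactly. Their poses are not given: they have to be found in the camera images.
- collar: Plain steel spacer collar, a short smooth tube: 28 mm outside, 18 mm bore, 20 mm high, about 50 g. Starts as the top part of the stack. Origin at the centre of its underside, z along its axis, up.
- bearing: Open ball bearing: 42 mm outside, 18 mm bore, 13 mm high, steel rings with balls and a black cage between them, about 90 g. Starts second from the top, under the collar. Origin at the centre of its underside, z along its axis, up.
- small_gear: Smaller steel spur gear: 54 mm over the teeth, 18 mm bore, 16 mm high, about 180 g. Starts third from the top, under the bearing. Origin at the centre of its underside, z along its axis, up.
- big_gear: Larger steel spur gear: 66 mm over the teeth, 18 mm bore, 18 mm high, about 300 g. Starts at the bottom of the stack. Origin at the centre of its underside, z along its axis, up.
- shaft_vise: Low dark grey machine vise (150 by 86 mm, 46 mm high, fixed to the bench) that holds a steel shaft upright in its middle. The shaft's shoulder, 32 mm across, is 55 mm above the bench and carries the stack; above it the shaft is 14 mm thick and ends 111 mm above the bench, so that the parts lift off straight up with about 2 mm of play all round. The undersides of big gear, small gear, bearing and collar start at 55, 73, 89 and 102 mm. Origin at bench level on the shaft's axis.
- parts_dish: Round steel parts dish, held to the bench by its magnet (fixed): 121 mm across the rim, 31 mm high, flat inner floor 90 mm across and 7 mm above the bench. Origin at bench level under its centre.
- carton: Open shallow cardboard carton with its flaps folded outwards (fixed): 120 mm (its x) by 110 mm (its y), 34 mm high, walls and floor 3 mm thick. Origin at bench level under its centre.
- wash_basket: Square basket of bright wire for the parts washer (fixed): 130 by 130 mm, 36 mm high, walls and floor 4 mm thick. Origin at bench level under its centre.
- stone_plate: Dark stone inspection plate (fixed): 110 mm (its x) by 150 mm (its y), its flat top 25 mm above the bench. Origin at bench level under its centre.
- drain_plug: Steel drain plug standing on its round head, threaded, with black metal fuzz on the magnet at its top: head 35 mm across, 44 mm high, loose. It stands among the places in the middle of the bench. Origin at the centre of its underside.
There are look-alikes about, which are no part of the job. Leave any red, turquoise or yellow look-alike of the parts_dish alone.

How it is judged:
On the way, in this order (a step that is already met when the one before it is completed fails the run):
1. spacer collar lies flat in the round dish, the other three parts still on the shaft (horizontal distance between collar and parts_dish below 0.035 m and z of collar in the frame of parts_dish between 0.003 and 0.011 m and angle between collar's own z axis and vertical below 0.12 rad and linear speed of collar below 0.02 m/s and angular speed of collar below 0.3 rad/s and horizontal distance between each of bearing, small_gear, big_gear and shaft_vise below 0.008 m and z of bearing in the frame of shaft_vise below 0.095 m and z of small_gear in the frame of shaft_vise below 0.079 m and z of big_gear in the frame of shaft_vise below 0.061 m), for 0.2 s.
2. ball bearing lies flat in the carton, both gears still on the shaft (horizontal distance between bearing and carton below 0.04 m and z of bearing in the frame of carton between -0.001 and 0.007 m and angle between bearing's own z axis and vertical below 0.12 rad and linear speed of bearing below 0.02 m/s and angular speed of bearing below 0.3 rad/s and horizontal distance between each of small_gear, big_gear and shaft_vise below 0.008 m and z of small_gear in the frame of shaft_vise below 0.079 m and z of big_gear in the frame of shaft_vise below 0.061 m), for 0.2 s.
3. small gear lies flat in the wire basket, big gear still on the shaft (horizontal distance between small_gear and wash_basket below 0.042 m and z of small_gear in the frame of wash_basket between 0 and 0.008 m and angle between small_gear's own z axis and vertical below 0.12 rad and linear speed of small_gear below 0.02 m/s and angular speed of small_gear below 0.3 rad/s and horizontal distance between big_gear and shaft_vise below 0.008 m and z of big_gear in the frame of shaft_vise below 0.061 m), for 0.2 s.
4. big gear lies flat in the middle of the stone plate (horizontal distance between big_gear and stone_plate below 0.022 m and z of big_gear in the frame of stone_plate between 0.021 and 0.029 m and angle between big_gear's own z axis and vertical below 0.12 rad and linear speed of big_gear below 0.02 m/s and angular speed of big_gear below 0.3 rad/s), for 0.2 s.
At the end, for the whole second after the job is handed in: Collar on the dish's floor (centres within 35 mm), bearing on the carton's (40), small gear on the basket's (42), big gear on the stone plate (22); all flat within 0.12 rad, z up, height within 4 mm, released, at rest; drain plug within 20 mm of its start (all of step 4 and horizontal distance between collar and parts_dish below 0.035 m and z of collar in the frame of parts_dish between 0.003 and 0.011 m and angle between each of collar, bearing, small_gear's own z axis and vertical below 0.12 rad and linear speed of each of collar, bearing, small_gear below 0.02 m/s and angular speed of each of collar, bearing, small_gear below 0.3 rad/s and horizontal distance between bearing and carton below 0.04 m and z of bearing in the frame of carton between -0.001 and 0.007 m and horizontal distance between small_gear and wash_basket below 0.042 m and z of small_gear in the frame of wash_basket between 0 and 0.008 m and not (distance of drain_plug from where it was at the start of the episode above 0.02 m) and angle between drain_plug's own z axis and vertical below 0.4 rad); the robot touches nothing.
It fails at once if the drain plug is moved more than 20 mm or tipped over (distance of drain_plug from where it was at the start of the episode above 0.02 m or angle between drain_plug's own z axis and vertical above 0.4 rad).
It fails at once if a part is slammed or pressed hard on its place (over 100 N) (contact force between collar and parts_dish above 100 N or contact force between bearing and carton above 100 N or contact force between small_gear and wash_basket above 100 N or contact force between big_gear and stone_plate above 100 N).
It fails at once if a part is dropped: it falls free of the fingers by more than about 15 mm ((linear speed of collar above 0.5 m/s and contact force between collar and the fingers below 0.5 N) or (linear speed of bearing above 0.5 m/s and contact force between bearing and the fingers below 0.5 N) or (linear speed of small_gear above 0.5 m/s and contact force between small_gear and the fingers below 0.5 N) or (linear speed of big_gear above 0.5 m/s and contact force between big_gear and the fingers below 0.5 N)).
It also fails if it takes over 112 s, if anything falls off the work surface, if the arm or the gripper's body presses on something with over 40 N, if the wrist force passes 120 N, or if a joint passes its speed limit or range.

## Working session

There is one attempt and no reset: what is moved stays moved. The work goes in short steps, each a Python script; the robot and the scene stay as the last script left them, time stands still between calls to the robot, and variables do not carry over. Pictures are saved under pics/ and viewed, about 12 in all and at most 16, crops included, and the job is handed in when it is done.

```bash
mkdir -p pics; ls; python3 - <<'E'
from cell import env, hand, planner, read_camera, camera_info, job
import cv2,numpy as np
for n in("scene","top"):
    p,d=read_camera(n); cv2.imwrite(f"pics/{n}0.png",p[:,:,::-1]); np.save(f"pics/{n}0.npy",d); print(n,camera_info(n))
s=env.get_state();print(s)
E
```

```text
pics
scene {'vfov': 45.05923453438817, 'cx': 318.9005553708843, 'cy': 201.97752080222338, 'camera_from_world': array([[-0.77056759,  0.63723436,  0.01256827,  0.50287321],
       [ 0.54427197,  0.66815912, -0.50727843, -0.0886721 ],
       [-0.33165285, -0.38405175, -0.86169057,  1.43649668],
       [ 0.        ,  0.        ,  0.        ,  1.        ]])}
top {'vfov': 48.664640117167465, 'cx': 323.6813719775602, 'cy': 190.16670115807494, 'camera_from_world': array([[ 0.11679825, -0.99314525,  0.00454675, -0.2427767 ],
       [-0.97058256, -0.11511291, -0.21146754,  0.47587859],
       [ 0.21054137,  0.02028604, -0.97737445,  1.23960394],
       [ 0.        ,  0.        ,  0.        ,  1.        ]])}
{'t': 0.1, 'joints': array([-1.31071151e+00,  9.17810425e-02,  1.23177804e+00,  2.94363787e-05,
        1.81980318e+00, -5.67382683e-02]), 'dq': array([ 0.00071079, -0.00044806, -0.00333998,  0.00023613,  0.00234404,
       -0.00025745]), 'joint_torque': array([ 3.41914551e-03, -4.60218251e+01, -4.19219255e+01,  1.15663443e-04,
        1.06533797e-02,  5.42242773e-06]), 'tcp_pos': array([ 0.18683813, -0.56984962,  0.2044584 ]), 'ee_rot': array([-8.81680248e-04,  9.87478151e-01,  1.57753348e-01, -7.56119838e-05]), 'force': array([-0.13577091, -0.62131963, -0.02318188]), 'torque': array([ 2.11976465e-05,  1.27714211e-02, -9.00186312e-03]), 'grip_width': 0.08523392885893152}
```

View pics/scene0.png

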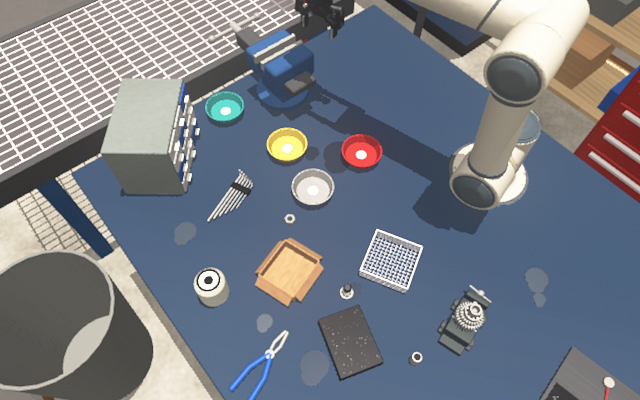

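View pics/top0.png

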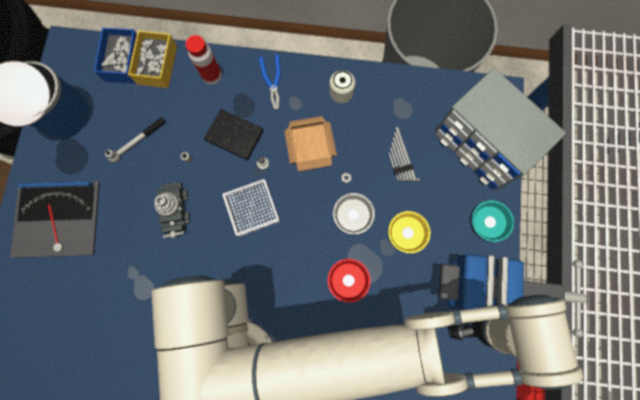

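Scene view: steel dish (313,187), carton (290,271), basket (391,260), stone plate (351,341), plug (347,290), vise with stack (466,318). In the top view these are at (353,213), (311,143), (250,207), (234,134), (263,162) and (170,210).
Possible mix-ups (top view):
- **Dish:** yellow (409,232), red (349,281) and turquoise (492,221). I choose the grey one at (353,213).
- **Parts:** loose ring at (185,156) and nut at (346,177) for the collar, and a can at (342,85). The real parts are on the vise's shaft at (170,210).
- **Stone plate:** the meter panel at (55,220). The plate is the dark speckled one at (234,134).

```bash
cat > h.py <<'E'
import cv2,numpy as np
from cell import env, hand, planner, read_camera, camera_info, job
def world(n,d):
    c=camera_info(n);f=200/np.tan(np.radians(c["vfov"])/2);T=np.linalg.inv(c["camera_from_world"])
    v,u=np.mgrid[:400,:640]
    P=np.stack([(u-c["cx"])/f*d,(v-c["cy"])/f*d,d],-1)@T[:3,:3].T+T[:3,3]
    P[d<=0]=np.nan
    return P
def pix(n,p):
    c=camera_info(n);f=200/np.tan(np.radians(c["vfov"])/2);q=c["camera_from_world"]@np.r_[p,1]
    return q[:2]/q[2]*f+[c["cx"],c["cy"]]
E
python3 - <<'E'
from h import *
ims={}
for n,R in (("top",dict(dish=(353,213,26),carton=(311,143,32),basket=(250,207,33),plate=(234,134,32),vise=(170,210,32),plug=(263,162,10))),("scene",dict(dish=(313,187,25),carton=(290,271,37),basket=(391,260,36),plate=(351,341,40),vise=(466,318,42),plug=(347,290,12)))):
    d=np.load(f"pics/{n}0.npy");P=world(n,d)
    b=P[150:350:,200:500];print(n,"bench z med",np.nanmedian(b[...,2]))
    for k,(u,v,r) in R.items():
        Q=P[v-r:v+r+1,u-r:u+r+1].reshape(-1,3);Q=Q[~np.isnan(Q[:,2])]
        zl,zh=dict(dish=(.024,.04),carton=(.028,.04),basket=(.03,.042),plate=(.018,.033),vise=(.112,.13),plug=(.012,.055))[k]
        S=Q[(Q[:,2]>zl)&(Q[:,2]<zh)]
        if len(S)<4: print(k,len(S));continue
        c,sz,a=cv2.minAreaRect(S[:,:2].astype(np.float32));cc,rr=cv2.minEnclosingCircle(S[:,:2].astype(np.float32))
        print(k,len(S),"rect",np.round(c,4),np.round(sz,4),round(a,1),"circ",np.round(cc,4),round(rr,4),"med",np.round(np.median(S,0),4),"zmax",np.nanmax(Q[:,2]).round(4))
def crop(n,u,v,r,s):
    p=cv2.imread(f"pics/{n}0.png");return cv2.resize(p[v-r:v+r,u-r:u+r],(s,s),interpolation=cv2.INTER_CUBIC)
cv2.imwrite("pics/c1.png",np.hstack([crop("scene",466,318,45,400),crop("top",170,210,45,400)]))
E
```

```text
top bench z med 0.002339776927104298
dish 287 rect [ 0.4467 -0.2787] [0.1167 0.1181] 6.8 circ [ 0.4465 -0.2791] 0.0603 med [ 0.4544 -0.2788  0.0298] zmax 0.0376
carton 462 rect [ 0.6489 -0.1249] [0.1397 0.1293] 18.0 circ [ 0.6505 -0.1233] 0.0846 med [ 0.6421 -0.1245  0.0327] zmax 0.0422
basket 269 rect [0.4292 0.0237] [0.1309 0.1304] 27.2 circ [0.4286 0.0232] 0.0902 med [0.4251 0.0248 0.0364] zmax 0.0427
plate 1695 rect [0.6417 0.0865] [0.209  0.1113] 70.9 circ [0.6442 0.0853] 0.1139 med [0.6482 0.1105 0.0252] zmax 0.0465
vise 70 rect [0.404  0.2559] [0.0252 0.0279] 5.8 circ [0.4037 0.2559] 0.0148 med [0.4043 0.2549 0.1205] zmax 0.1261
plug 65 rect [0.5707 0.0116] [0.0207 0.0195] 83.0 circ [0.5719 0.0117] 0.0118 med [0.5694 0.0104 0.0376] zmax 0.0465
scene bench z med 0.002007534238469111
dish 293 rect [ 0.4469 -0.2792] [0.1207 0.1199] 43.1 circ [ 0.4471 -0.2786] 0.0621 med [ 0.4309 -0.3002  0.0304] zmax 0.038
carton 682 rect [ 0.6537 -0.1211] [0.1418 0.1307] 17.6 circ [ 0.6535 -0.123 ] 0.0837 med [ 0.6611 -0.1146  0.0329] zmax 0.0417
basket 339 rect [0.431  0.0247] [0.1321 0.1305] 27.1 circ [0.4305 0.025 ] 0.0908 med [0.4348 0.0279 0.0369] zmax 0.0444
plate 2913 rect [0.6526 0.1135] [0.1519 0.1107] 71.1 circ [0.6528 0.1136] 0.0914 med [0.6548 0.1173 0.0259] zmax 0.0342
vise 112 rect [0.4074 0.2574] [0.0287 0.0256] 1.5 circ [0.4074 0.258 ] 0.0148 med [0.4077 0.2575 0.1214] zmax 0.1283
plug 92 rect [0.5767 0.0142] [0.0204 0.0235] 6.6 circ [0.576  0.0147] 0.0126 med [0.5785 0.0165 0.038 ] zmax 0.0489
```

View pics/c1.png

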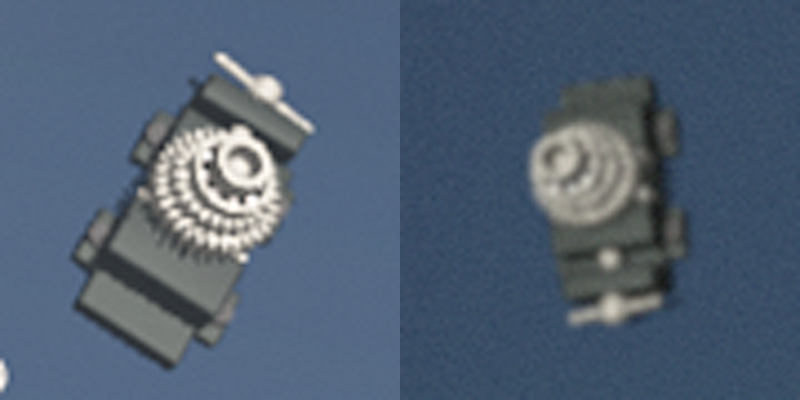

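The crop confirms the stack on the shaft: collar, bearing, then two gears, with the collar's centre near (0.4055, 0.2568) in both views. Positions from the two cameras agree within 3–4 mm. Next I'll rise, go to a free patch of bench, and touch it at each gripping width to measure how far the fingertips swing back.

```bash
cat >> h.py <<'E'
Q=[0,1,0,0]
def st(m=""):
    s=env.get_state();print(m,"t%.1f"%s["t"],"tcp",np.round(s["tcp_pos"],4),"F",np.round(s["force"],1),"w%.4f"%s["grip_width"]);return s
E
python3 - <<'E'
from h import *
for p in [(.405,.257,.08),(.447,-.279,.03),(.652,-.123,.03),(.43,.024,.03),(.651,.1125,.05)]: print(p,np.round(planner.ik(p,Q),2))
env.line_to([.187,-.57,.3]);env.movep([.43,-.14,.2],Q)
env.line_to([.43,-.14,.03],vel=.2);st()
for w in(.066,.054,.042,.028):
    hand.gripper_to(w,20)
    hit=env.line_to([.43,-.14,-.014],vel=.02,contact_N=3);st(f"{w} {hit}")
    env.line_to([.43,-.14,.016],vel=.1)
env.line_to([.43,-.14,.18],vel=.25);st()
E
```

```text
(0.405, 0.257, 0.08) [ 0.49 -0.23  1.76 -0.    1.61  2.07]
(0.447, -0.279, 0.03) [-0.62 -0.07  1.7  -0.    1.51  0.95]
(0.652, -0.123, 0.03) [-0.24  0.29  1.31 -0.    1.53  1.33]
(0.43, 0.024, 0.03) [-0.02 -0.35  1.94 -0.    1.55  1.55]
(0.651, 0.1125, 0.05) [ 0.12  0.28  1.3  -0.    1.57  1.69]
 t3.7 tcp [ 0.4308 -0.1405  0.0314] F [ 0.2 -0.2  0.4] w0.0856
0.066 False t6.4 tcp [ 0.4301 -0.14   -0.0139] F [ 0.4 -0.2  0.1] w0.0657
0.054 False t8.8 tcp [ 0.4301 -0.14   -0.0139] F [1.3 0.8 0.6] w0.0539
0.042 False t11.2 tcp [ 0.4301 -0.14   -0.0139] F [ 0.4 -0.1  0.5] w0.0420
0.028 False t13.5 tcp [ 0.4301 -0.14   -0.0139] F [-1.1  0.2  0.4] w0.0281
 t14.8 tcp [ 0.4294 -0.1398  0.178 ] F [ 0.6  0.3 -0.3] w0.0278
```

No contact even at TCP z = -14 mm, which doesn't fit the stated geometry. I'll check with the cameras how far the real fingertips are from the TCP.

```bash
python3 - <<'E'
from h import *
x,y=.43,-.14
env.line_to([x,y,.02],vel=.25);st()
for w in(.028,.066):
    hand.gripper_to(w)
    out=[]
    for n in("scene","top"):
        p,d=read_camera(n);P=world(n,d)
        m=(abs(P[...,0]-x)<.03)&(abs(P[...,1]-y)<.07)
        z=P[...,2][m];print(w,n,"lowest above bench:",np.round(np.percentile(z[z>.008],[0,1,3,10]),4),np.histogram(z,bins=np.arange(0,.12,.008))[0])
        u,v=pix(n,[x,y,.03]).astype(int)
        c=p[max(v-60,0):v+60,max(u-60,0):u+60];out.append(cv2.resize(c,(400,400),interpolation=cv2.INTER_CUBIC)[:,:,::-1])
    cv2.imwrite(f"pics/g{w}.png",np.hstack(out))
st()
E
```

```text
t15.6 tcp [ 0.4302 -0.1401  0.0205] F [-0.6 -0.1 -0.1] w0.0280
0.028 scene lowest above bench: [0.0483 0.0623 0.0852 0.1288] [580   0   0   0   0   0  11  22  19  16  19  19  60  24]
0.028 top lowest above bench: [0.0946 0.1201 0.143  0.4021] [207   0   0   0   0   0   0   0   0   0   0   1   3   5]
0.066 scene lowest above bench: [0.0085 0.0674 0.0942 0.1278] [594   2   0   0   0   0   4  17  19  19  19   9  35  56]
0.066 top lowest above bench: [0.008  0.1033 0.1278 0.3896] [187   2   0   0   0   0   0   0   3   0   0   0  19  25]
 t16.5 tcp [ 0.43 -0.14  0.02] F [-0.2  0.4  0.1] w0.0659
```

View pics/g0.028.png

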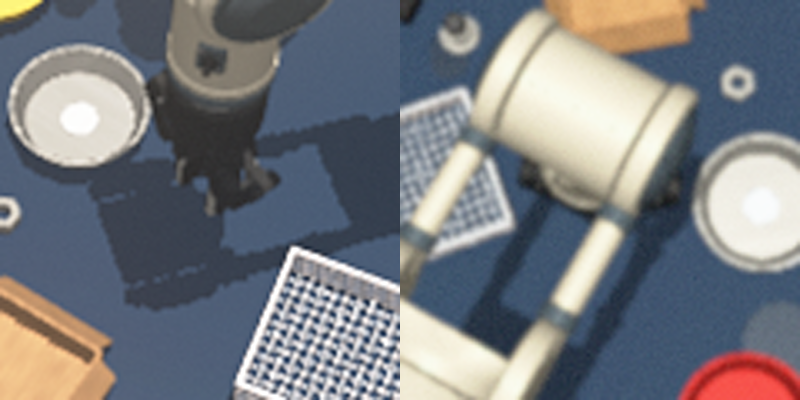

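The images show the fingertips ending about 28 mm above the nominal TCP, so the tool offset isn't what was stated. Another touch, lower, will measure it properly.

```bash
python3 - <<'E'
from h import *
x,y=.43,-.14
env.line_to([x,y,-.012],vel=.15)
for w in(.066,.028):
    hand.gripper_to(w,20)
    hit=env.line_to([x,y,-.045],vel=.025,contact_N=3);st(f"{w} {hit}")
    env.line_to([x,y,-.012],vel=.12)
env.line_to([x,y,.0],vel=.1)
E
```

```text
0.066 True t17.9 tcp [ 0.4298 -0.1399 -0.0324] F [-1.4  0.3  5.1] w0.0659
0.028 True t19.4 tcp [ 0.43   -0.14   -0.0261] F [0.  0.9 5.3] w0.0283
```

```bash
python3 - <<'E'
from h import *
x,y=.43,-.14
env.line_to([x,y,.02],vel=.15);hand.gripper_to(.06);st()
p,d=read_camera("scene");P=world("scene",d)
m=(abs(P[...,0]-x)<.05)&(abs(P[...,1]-y)<.09)&(P[...,2]>.03)&(P[...,2]<.3)
for a in np.arange(.045,.2,.01):
    S=P[m&(P[...,2]>=a)&(P[...,2]<a+.01)]
    if len(S): print("%.3f"%a,len(S),"x",S[:,0].min().round(3),S[:,0].max().round(3),"y",S[:,1].min().round(3),S[:,1].max().round(3), "y hist",np.histogram(S[:,1],bins=np.arange(y-.065,y+.066,.01))[0])
u,v=pix("scene",[x,y,.08]).astype(int)
c=cv2.resize(p[v-40:v+40,u-40:u+40],(600,600),interpolation=cv2.INTER_CUBIC)
c=cv2.convertScaleAbs(c,alpha=2.5)
for q,col in(([x,y,.05],(255,0,0)),([x,y+.03,.05],(0,255,0)),([x,y-.03,.05],(0,255,0)),([x,y,.094],(255,255,0)),([x,y,.12],(255,0,255))):
    a=((pix("scene",q)-[u-40,v-40])*7.5).astype(int);cv2.circle(c,tuple(map(int,a)),4,col,-1)
cv2.imwrite("pics/g3.png",c[:,:,::-1])
E
```

```text
t20.6 tcp [ 0.4298 -0.1399  0.0195] F [-0.2 -0.2  0.7] w0.0598
0.045 5 x 0.423 0.44 y -0.172 -0.171 y hist [0 0 0 5 0 0 0 0 0 0 0 0 0]
0.055 22 x 0.42 0.443 y -0.176 -0.097 y hist [ 0  0  2 10  0  0  0  0  0  3  7  0  0]
0.065 28 x 0.42 0.442 y -0.176 -0.096 y hist [ 0  0  2 14  0  0  0  0  0  4  8  0  0]
0.075 26 x 0.425 0.442 y -0.179 -0.096 y hist [ 0  0  3 13  0  0  0  0  0  3  7  0  0]
0.085 13 x 0.432 0.443 y -0.18 -0.096 y hist [0 0 3 6 0 0 0 0 0 0 4 0 0]
0.095 55 x 0.421 0.445 y -0.199 -0.078 y hist [ 3  6  5  2  0  0  0  0  0 10 20  2  7]
0.105 53 x 0.42 0.448 y -0.202 -0.077 y hist [ 9 11  2  1  1  0  0  0  1  7  7  3 11]
0.115 69 x 0.419 0.448 y -0.204 -0.076 y hist [ 5  7  0  6  1  1  1  0  5 28  2  2 11]
0.125 48 x 0.417 0.449 y -0.204 -0.074 y hist [ 8  4  0  1  2  0  0  0  7  9  0  1 12]
0.135 52 x 0.417 0.451 y -0.209 -0.073 y hist [6 5 0 0 0 0 0 4 8 6 0 9 6]
0.145 112 x 0.42 0.45 y -0.208 -0.072 y hist [23  5  0  0  0  0  0  3 15  6  8 11 23]
0.155 72 x 0.42 0.443 y -0.205 -0.072 y hist [10  3  0  0  0  0  0  0  1  5 26  9 15]
0.165 18 x 0.425 0.441 y -0.108 -0.101 y hist [ 0  0  0  0  0  0  0  0  0  3 15  0  0]
0.175 54 x 0.413 0.468 y -0.159 -0.103 y hist [ 0  0  0  0  2  4  6  5 11 12 14  0  0]
0.185 63 x 0.409 0.47 y -0.162 -0.102 y hist [ 0  0  0  0  4  4  6  8  7 22 12  0  0]
0.195 65 x 0.413 0.469 y -0.165 -0.102 y hist [ 0  0  0  1  2  6  8  9 13 14 12  0  0]
```

View pics/g3.png

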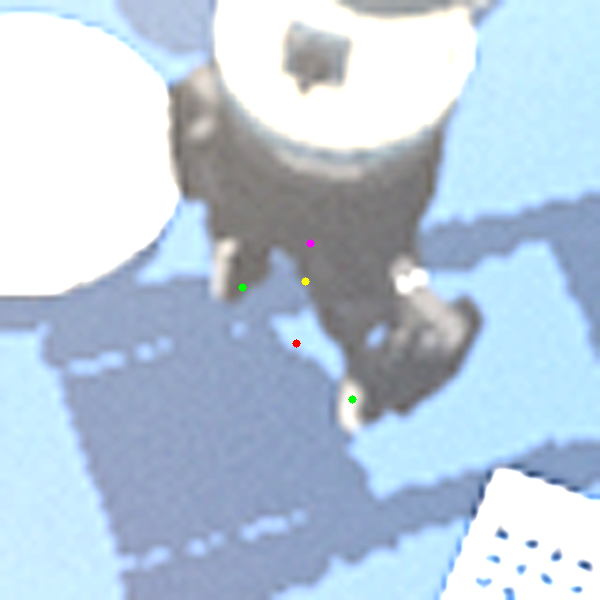

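The two touches put the fingertips 26 mm behind the TCP at 28 mm opening and 32 mm at 66 mm opening. Both fingers sit centred on the commanded xy within about 2 mm, and the palm is at least 65 mm behind the tips. I'll use this measured offset and start with the collar.

```bash
cat >> h.py <<'E'
SX,SY=.406,.257
def off(w): return .0258+(w-.028)*(.0318-.0258)/.038
def pick(dia,under,grip,x=SX,y=SY,opening=None):
    z=under+.003-off(dia)
    o=env.get_state()["tcp_pos"]
    hand.gripper_to(opening or dia+.016)
    env.line_to([x,y,max(o[2],.14)],vel=.28)
    env.line_to([x,y,z+.015],vel=.15)
    hit=env.line_to([x,y,z],vel=.03,contact_N=5)
    s=st(f"down hit={hit}"); 
    if hit: return None
    hand.gripper_to(dia-.008,grip); s=st("gripped")
    if abs(s["grip_width"]-dia)>.004: print("WIDTH?");return None
    env.line_to([x,y,z+.012],vel=.03); st("raised 12mm")
    env.line_to([x,y,.165-under+z],vel=.12); s=st("lifted")
    return s["tcp_pos"][2]-.165   # tcp z minus underside z
def place(x,y,floor,dz,dia):
    h=env.get_state()["tcp_pos"][2]
    env.line_to([x,y,h],vel=.25)
    env.line_to([x,y,floor+.012+dz],vel=.15)
    env.dwell(.15)
    hit=env.line_to([x,y,floor-.006+dz],vel=.02,contact_N=2.5); s=st(f"placed hit={hit} underside {env.get_state()['tcp_pos'][2]-dz-floor:.4f} off nominal")
    return hit
def release(dia,h=.14):
    w=env.get_state()["grip_width"]
    hand.gripper_to(w+.012); env.dwell(.2)
    p=env.get_state()["tcp_pos"]; env.line_to([p[0],p[1],p[2]+.03],vel=.06); env.line_to([p[0],p[1],h],vel=.25); st("released")
E
python3 - <<'E'
from h import *
env.line_to([.43,-.14,.15],vel=.25)
dz=pick(.028,.102,40); print(dz)
p,d=read_camera("scene");u,v=pix("scene",[SX,SY,.12]).astype(int)
cv2.imwrite("pics/s1.png",cv2.resize(p[v-60:v+60,u-60:u+60],(600,600),interpolation=cv2.INTER_CUBIC)[:,:,::-1])
E
```

```text
down hit=False t24.3 tcp [0.406  0.257  0.0791] F [ 0.5 -0.4 -0.4] w0.0445
gripped t24.6 tcp [0.4063 0.2571 0.0797] F [0.9 0.3 2.6] w0.0259
raised 12mm t25.2 tcp [0.4061 0.257  0.0913] F [-0.8  0.8 -0.2] w0.0260
lifted t25.8 tcp [0.406  0.257  0.1418] F [-0.  -1.7 -0.4] w0.0259
-0.02315879893567327
```

View pics/s1.png

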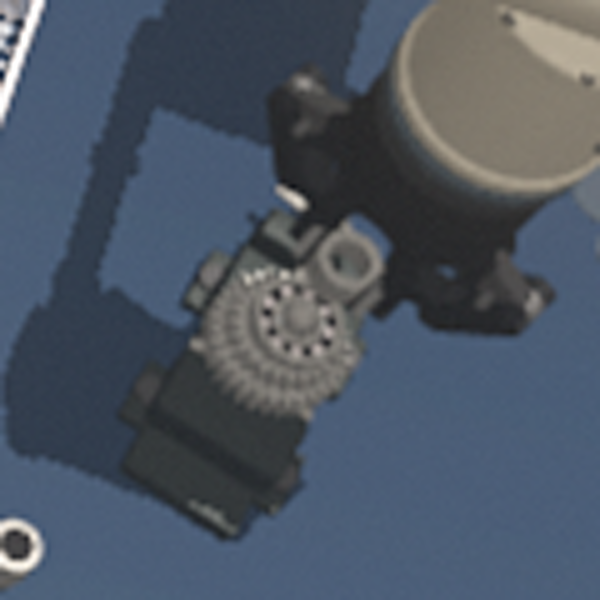

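The collar is off the shaft and held, at crop (350,258); the bearing and gears are still on the shaft. The width reads 25.9 mm against 28 mm, so I'll check where the collar sits relative to the pads before placing.

```bash
python3 - <<'E'
from h import *
st()
p,d=read_camera("scene");P=world("scene",d)
m=(abs(P[...,0]-SX)<.05)&(abs(P[...,1]-SY)<.016)&(P[...,2]>.15)&(P[...,2]<.20)
S=P[m]
for a in np.arange(.15,.2,.005):
    T=S[(S[:,2]>=a)&(S[:,2]<a+.005)]
    if len(T): print("%.3f"%a,len(T),"x",T[:,0].min().round(4),T[:,0].max().round(4),"y",T[:,1].min().round(4),T[:,1].max().round(4))
m=(abs(P[...,0]-SX)<.03)&(abs(P[...,1]-SY)<.03)&(P[...,2]>.098)&(P[...,2]<.107)
c=cv2.minEnclosingCircle(P[m][:,:2].astype(np.float32));print("bearing",c)
E
```

```text
t25.8 tcp [0.4057 0.2568 0.1412] F [-0.  -0.1  0.4] w0.0261
0.165 17 x 0.3966 0.4204 y 0.2446 0.2691
0.170 22 x 0.3968 0.4202 y 0.242 0.2722
0.175 25 x 0.3964 0.4196 y 0.2421 0.2708
0.180 58 x 0.3921 0.4198 y 0.2435 0.2723
0.185 34 x 0.3932 0.4203 y 0.2424 0.2723
0.190 4 x 0.398 0.4165 y 0.2425 0.2695
0.195 4 x 0.4157 0.4192 y 0.2414 0.2723
bearing ((0.40540626645088196, 0.25837573409080505), 0.021758830174803734)
```

The collar is upright and centred in the jaws (x 0.392–0.420, top at 0.185), so the 2 mm difference is a width-reading bias. Placing it now.

```bash
python3 - <<'E'
from h import *
dz=-.0235
if place(.447,-.279,.007,dz,.028): release(.028)
p,d=read_camera("scene");P=world("scene",d)
m=(np.hypot(P[...,0]-.447,P[...,1]+.279)<.04)&(P[...,2]>.023)&(P[...,2]<.04)
S=P[m];print(len(S),S.mean(0) if len(S) else 0)
u,v=pix("scene",[.447,-.279,.01]).astype(int)
cv2.imwrite("pics/s2.png",cv2.resize(p[v-40:v+40,u-40:u+40],(480,480),interpolation=cv2.INTER_CUBIC)[:,:,::-1])
E
```

```text
placed hit=True underside 0.0011 off nominal t30.0 tcp [ 0.4469 -0.2789 -0.0154] F [-0.7  0.5  3.6] w0.0261
released t31.8 tcp [ 0.4459 -0.2782  0.1386] F [-0.6 -0.3 -0.2] w0.0380
48 [ 0.44831338 -0.27742903  0.027581  ]
```

View pics/s2.png

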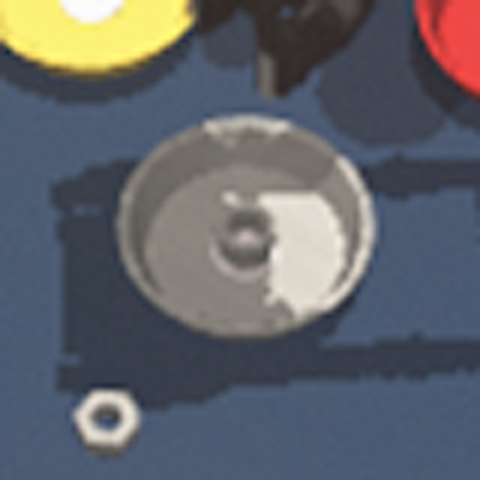

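The collar stands flat in the middle of the grey dish (crop (245,240), top at z ≈ 27.6 mm as expected). Next is the bearing: pick, then carton.

```bash
python3 - <<'E'
from h import *
dz=pick(.042,.089,45)
print(dz)
if dz is not None:
    p,d=read_camera("scene");P=world("scene",d)
    m=(np.hypot(P[...,0]-SX,P[...,1]-SY)<.024)&(P[...,2]>.16)&(P[...,2]<.20)
    S=P[m];print(len(S),S.min(0).round(4),S.max(0).round(4))
    m=(np.hypot(P[...,0]-SX,P[...,1]-SY)<.03)&(P[...,2]>.07)&(P[...,2]<.1)
    S=P[m];print("gear",len(S),S.min(0).round(4),S.max(0).round(4))
    u,v=pix("scene",[SX,SY,.14]).astype(int)
    cv2.imwrite("pics/s3.png",cv2.resize(p[v-45:v+45,u-45:u+45],(480,480),interpolation=cv2.INTER_CUBIC)[:,:,::-1])
E
```

```text
down hit=False t35.5 tcp [0.406  0.257  0.0639] F [ 0.6 -0.9  0.3] w0.0579
gripped t35.8 tcp [0.4064 0.2572 0.0647] F [ 0.7 -0.4  3.4] w0.0397
raised 12mm t36.3 tcp [0.406 0.257 0.076] F [ 0.2 -0.6 -2.6] w0.0397
lifted t37.0 tcp [0.4058 0.2569 0.1393] F [ 0.7  0.5 -1.4] w0.0399
-0.02570034014376016
289 [0.3847 0.2363 0.1634] [0.4265 0.2779 0.1992]
gear 444 [0.3813 0.2274 0.07  ] [0.4355 0.2867 0.0998]
```

View pics/s3.png

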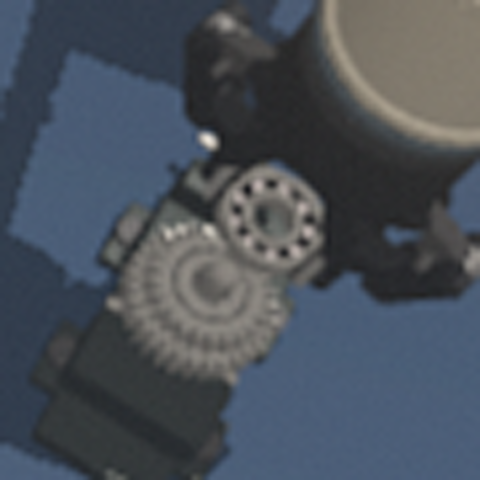

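The bearing is held level at crop (270,215) with both gears still on the shaft. On to the carton.

```bash
cat >> h.py <<'E'
def tops(x,y,r,zl,zh,n="scene"):
    p,d=read_camera(n);P=world(n,d);S=P[(np.hypot(P[...,0]-x,P[...,1]-y)<r)&(P[...,2]>zl)&(P[...,2]<zh)]
    if len(S)>10: print(n,len(S),"circ",np.round(cv2.minEnclosingCircle(S[:,:2].astype(np.float32))[0],4),"med",np.median(S,0).round(4),"plane slope",np.linalg.lstsq(np.c_[S[:,:2],np.ones(len(S))],S[:,2],rcond=None)[0][:2].round(3))
    else: print("few",len(S))
    return p
E
python3 - <<'E'
from h import *
if place(.652,-.123,.003,-.0252,.042): release(.042)
p=tops(.652,-.123,.035,.011,.024)
u,v=pix("scene",[.652,-.123,.01]).astype(int)
cv2.imwrite("pics/s4.png",cv2.resize(p[v-40:v+40,u-40:u+40],(480,480),interpolation=cv2.INTER_CUBIC)[:,:,::-1])
E
```

```text
placed hit=True underside 0.0009 off nominal t40.9 tcp [ 0.6519 -0.123  -0.0213] F [-0.7 -0.1  4.6] w0.0395
released t42.7 tcp [ 0.6505 -0.1226  0.138 ] F [-0.1  0.   0.2] w0.0516
scene 161 circ [ 0.6511 -0.123 ] med [ 0.6505 -0.1219  0.0153] plane slope [0.013 0.034]
```

View pics/s4.png

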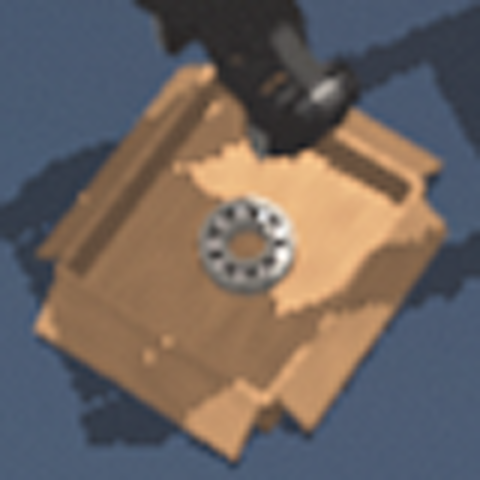

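The bearing lies flat in the middle of the carton (crop (247,243), top at z ≈ 15–16 mm). Small gear next.

```bash
python3 - <<'E'
from h import *
dz=pick(.054,.073,60)
print(dz)
if dz is not None:
    tops(SX,SY,.027,.175,.187)   # held gear top ~.181
    p=tops(SX,SY,.034,.068,.08)     # big gear top ~.073
    u,v=pix("scene",[SX,SY,.13]).astype(int)
    cv2.imwrite("pics/s5.png",cv2.resize(p[v-45:v+45,u-45:u+45],(480,480),interpolation=cv2.INTER_CUBIC)[:,:,::-1])
E
```

```text
down hit=False t46.2 tcp [0.406 0.257 0.046] F [ 0.5 -0.6 -0.7] w0.0702
gripped t46.5 tcp [0.4065 0.2572 0.047 ] F [-0.4 -0.3  4.4] w0.0510
raised 12mm t47.0 tcp [0.406 0.257 0.058] F [-0.4 -1.1 -1.9] w0.0512
lifted t47.8 tcp [0.4057 0.2568 0.1372] F [ 0.4 -0.4 -0.6] w0.0513
-0.027836578079178248
scene 327 circ [0.4091 0.2556] med [0.4103 0.2556 0.1794] plane slope [-0.021  0.005]
scene 459 circ [0.4067 0.2571] med [0.4113 0.2576 0.073 ] plane slope [-0.003  0.004]
```

View pics/s5.png

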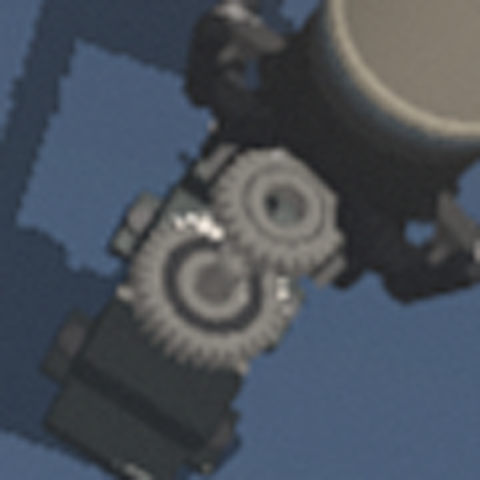

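The small gear is held level at crop (283,205), and the big gear is alone on the shaft at (215,285). Now the basket, then the big gear pick.

```bash
python3 - <<'E'
from h import *
if place(.430,.024,.004,-.0270,.054): release(.054)
p=tops(.43,.024,.03,.014,.03)
u,v=pix("scene",[.43,.024,.01]).astype(int)
a=cv2.resize(p[v-40:v+40,u-40:u+40],(400,400),interpolation=cv2.INTER_CUBIC)
dz=pick(.066,.055,70,opening=.0835)
print(dz)
if dz is not None:
    p=tops(SX,SY,.034,.177,.19)
    u,v=pix("scene",[SX,SY,.13]).astype(int)
    cv2.imwrite("pics/s6.png",np.hstack([a,cv2.resize(p[v-45:v+45,u-45:u+45],(400,400),interpolation=cv2.INTER_CUBIC)])[:,:,::-1])
else: cv2.imwrite("pics/s6.png",a[:,:,::-1])
E
```

```text
placed hit=True underside 0.0010 off nominal t50.9 tcp [ 0.4299  0.024  -0.022 ] F [-0.3  0.6  4.1] w0.0511
released t52.7 tcp [0.4284 0.024  0.1383] F [-0.3  0.2 -1. ] w0.0632
scene 261 circ [0.43   0.0235] med [0.4303 0.0231 0.0201] plane slope [-0.006  0.007]
down hit=False t55.5 tcp [0.4059 0.257  0.0261] F [ 0.2 -0.3 -0.2] w0.0835
gripped t55.9 tcp [0.4067 0.2574 0.0274] F [-0.6 -0.2  6.3] w0.0627
raised 12mm t56.4 tcp [0.4059 0.2569 0.038 ] F [ 0.2  0.  -3.2] w0.0630
lifted t57.4 tcp [0.4056 0.2568 0.1351] F [-0.  -0.1 -3.1] w0.0630
-0.029905066593097496
scene 428 circ [0.4071 0.2571] med [0.4136 0.2563 0.1806] plane slope [0.003 0.006]
```

View pics/s6.png

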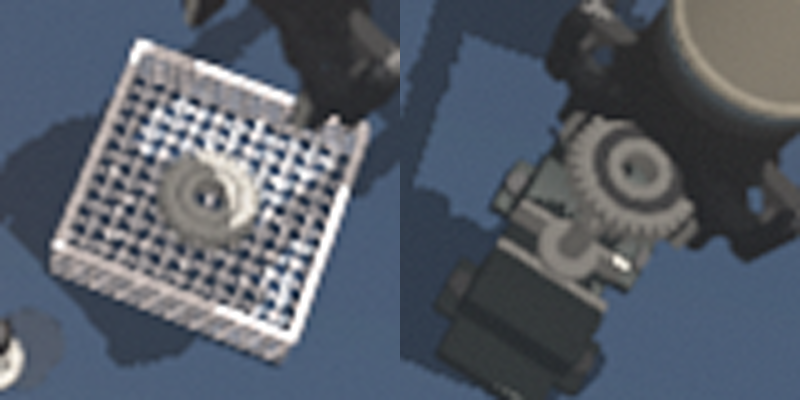

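The small gear lies flat in the basket (left half, (208,197), top at z = 20 mm). The big gear is held level (right half, (632,170)) and the shaft is bare. Placing it on the plate, then a final check.

```bash
python3 - <<'E'
from h import *
if place(.6515,.1128,.025,-.0290,.066): release(.066,.16)
env.line_to([.5,-.1,.25],vel=.25)
for n in("scene","top"):
    print(n)
    for a in((.6515,.1128,.036,.037,.05),(.447,-.279,.03,.022,.032),(.652,-.123,.035,.011,.024),(.43,.024,.03,.014,.03),(.574,.013,.022,.012,.055)): p=tops(*a,n=n)
    cv2.imwrite(f"pics/f_{n}.png",p[:,:,::-1])
st()
E
```

```text
placed hit=True underside 0.0014 off nominal t60.5 tcp [ 0.6515  0.1128 -0.0026] F [-0.2  0.2  3.6] w0.0633
released t62.3 tcp [0.6496 0.1126 0.158 ] F [-0.5  0.6 -1. ] w0.0752
scene
scene 531 circ [0.6504 0.1122] med [0.6504 0.1132 0.0428] plane slope [0.004 0.002]
scene 46 circ [ 0.4462 -0.2787] med [ 0.4485 -0.2796  0.0267] plane slope [ 0.075 -0.061]
scene 158 circ [ 0.6512 -0.1224] med [ 0.6507 -0.1224  0.0159] plane slope [0.003 0.011]
scene 262 circ [0.4292 0.0235] med [0.4308 0.0243 0.0207] plane slope [-0.009  0.008]
scene 93 circ [0.5748 0.014 ] med [0.579  0.0165 0.0384] plane slope [-0.841 -0.721]
top
top 112 circ [0.6491 0.1129] med [0.6494 0.1286 0.0424] plane slope [-0.027 -0.033]
top 39 circ [ 0.4447 -0.2797] med [ 0.4436 -0.278   0.0273] plane slope [ 0.003 -0.042]
top 90 circ [ 0.648  -0.1248] med [ 0.6454 -0.1288  0.0157] plane slope [-0.03   0.016]
few 0
top 27 circ [0.5668 0.0107] med [0.5641 0.0095 0.0238] plane slope [0.824 0.456]
 t64.0 tcp [ 0.5001 -0.0998  0.25  ] F [ 0.1  0.4 -0. ] w0.0751
```

View pics/f_scene.png

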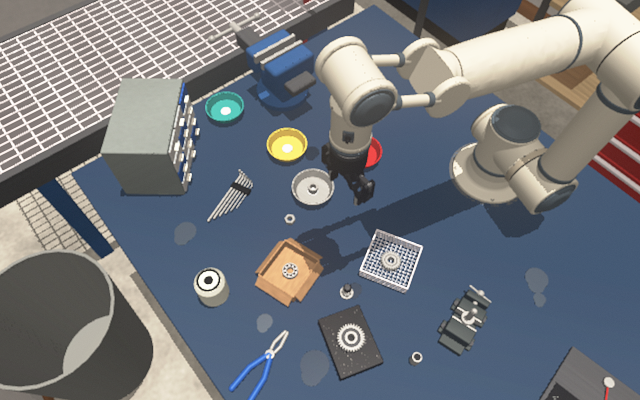

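All four parts lie in their places: collar (313,188), bearing (290,271), small gear (391,260) and big gear (350,338). The plug stands at (347,291), unmoved, and the arm touches nothing.

```bash
python3 -c "
from h import *
job.job_done()"
```

```text
the job is handed in; nothing more can be done
```

I moved the four parts off the shaft in order and handed the job in at about 64 s of the 112 s allowed; handing in gave no verdict.

- **Parts:** the collar is in the grey steel dish, the bearing in the carton, the small gear in the wire basket and the big gear on the stone plate. Each was lowered slowly until it touched (readings of about 3.6–4.6 N), then let go.
- **Final checks:** the scene camera shows each part within about 3 mm of its target's measured centre. Tops are within 1 mm of their expected heights. Surface slopes on the bearing and gears are about 0.01 or less. The drain plug is within about 1–2 mm of where it started, and the arm is clear of everything.

**What disagreed:**
- **Fingertip offset:** the real fingertips sit 26–32 mm behind the stated TCP. I found this by touching the bench (the first four tries made no contact) and used the measured offset.
- **Grip width:** the readings came out 2–3 mm below the true diameters.
- **Collar slope:** it came out around 0.04–0.1, but from only 39–46 pixels, so it is weak evidence. The collar looks flat in the picture.
- **Top camera:** it returned no points for the small gear (probably hidden by the arm) and few for the plug, so those two checks rest on the scene camera. Elsewhere the two cameras agreed within about 4 mm.

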